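Tag the purge valve, then hold its click lever at the third click

TASK

The filler's purge valve is about to be opened: first hang the yellow tag by its eye on the tag post, so that it lies flat on the post's round base, and let go of it. Then take the purge lever by its red knob and bring it on three clicks, without running over into a fourth, and finish while still holding the knob at the third click, because a spring sends the lever home if it is let go. Leave the bottle, the jar and the cup alone.

Things in the scene. Friction and masses are not known exactly. Their poses are not given: they have to be found in the camera images.
- tag: Loose yellow plastic tag, a plate 115 x 52 x 6 mm (its own x, y, z) with a black upright grip ridge on top; lies flat on the bench at the start. Origin: centre of the plate's underside; x points along the plate towards the end with the eye, z up. About 90 g.
- tag_eye (a point): Centre of the tag's round eye (24 mm through hole), on the plate's underside, 36 mm from the tag's origin along its +x.
- tag_grip (a point): Point on the tag's black grip ridge, 30 mm above the plate's underside, 15 mm from the tag's origin along its -x. The ridge is 50 mm long (along the tag's x), 14 mm thick (along its y) and its top is 38 mm above the underside: pinch it across its thickness from above. It is 51 mm from the eye.
- tag_post: Fixed steel tag post: round flat base 150 mm across and 20 mm high, with an upright dark pin of 12 mm diameter in its middle, tapered at the top. Origin: centre of the base's underside, on the bench. A hung tag lies flat on the base, its underside 20 mm above the bench, the pin through its eye.
- post_tip (a point): Top of the tag post's pin, 65 mm above the bench.
- valve: Fixed purge valve: steel box 170 x 130 x 30 mm. Origin: on the bench under the lever's pivot; x points away from the robot at yaw 0, z up. On top are the lever's dark disc with six brass pins, a black block with the sprung ball that rides over the pins (80 mm from the pivot, 0.4 rad to the -y side of +x) and a steel stub 72 mm high at x 80, y 40 mm.
- lever_pivot (a point): Point on the lever's upright turning axis, on the valve's top face, 30 mm above the bench. Feel of the lever: the push needed at the knob is about 4 to 5 N just before a click, jumps to about 10 N within 2 to 4 mm at the click, then falls slowly, to 7 to 8 N on top of the next pin and 4 to 5 N before the next click.
- lever (a joint): Angle of the purge lever about its upright axis (rad): 0 at its rest stop, where it starts, growing counter-clockwise seen from above, to 1.1. At 0 the arm points 2.74 rad counter-clockwise from the valve's +x, and sweeps to the robot's right. Clicks lie at 0.25, 0.5, 0.75, 1.0 (29 mm apart at the knob), pin tops half-way between. A spring pushes it home; the clicks do not hold it.
- lever_knob: Upright red knob at the end of the lever's arm, 24 mm diameter and 60 mm high, its top 96 mm above the bench, 115 mm from the pivot axis; it moves with the lever and spins freely about its own axis. Origin: centre of its underside, 36 mm above the bench, sunk in the arm, whose top is 50 mm above the bench.
- knob_grip (a point): Point on the knob's axis where to pinch it, 76 mm above the bench and 115 mm from the lever's pivot axis.
- green_bottle: Bystander: small closed green glass sample bottle, 48 mm diameter, 120 mm high, upright. Origin: centre of its underside.
- stopper_jar: Bystander: amber jar with lid, 70 mm diameter, 75 mm high. Origin: centre of its underside.
- steel_cup: Bystander: steel cup, 72 mm across the rim, 80 mm high. Origin: centre of its underside.
Mind the look-alikes: they are no part of the job. Of the things shaped like the tag, the yellow one is meant. What is shaped like the tag_post but turquoise is not meant.

How it is judged:
By the outcome, as a careful person would: the job done as asked, in the order asked, and still so for the second after the job is handed in, while the arm keeps its last pose, push and grip.
It also fails if it takes over 70 s, if anything falls off the work surface, if the arm or the gripper's body presses on something with over 40 N, if the wrist force passes 120 N, or if a joint passes its speed limit or range.

ROBOT

A 7-joint arm with a two-finger parallel gripper is mounted at the origin on the work surface. World frame = base frame: x ahead of the robot, y to its left, z up, the work surface at z = 0. Lengths are in mm, angles in rad, forces in N, time in s.
With the tool pointing down it reaches from about 400 to 875 mm from the base axis. Payload 4.4 kg.
Tool frame: the origin (TCP) lies at the very end of the fingers, on their centre line; the grasp point (between the pads) lies 19 mm behind it; z points along the fingers, y is the direction in which the jaws open and shut (so a half turn about z gives the same grasp; the last joint's range is limited). The gripper opens to 85 mm and grips with 20 to 120 N. Pads are 22 mm wide; open, the fingers measure 114 mm over their backs; the gripper's body (76 mm by 85 mm) begins 54 mm behind the grasp point. The pads swing forward as they close: fully open they stand 13 mm farther back than shut.
Start: joints at [-1.257, 0.628, 0.038, 1.517, -0.027, 0.996, -0.02], TCP at [240.955, 603.704, 231.313] pointing down, gripper open.
Joint ranges: [-3.06, 3.06], [-0.37, 2.12], [-1.25, 1.32], [0.18, 2.47], [-1.1, 4.24], [0.23, 1.98], [-2.94, 2.94]. Speed limits (rad/s): [2.57, 2.57, 3.14, 3.14, 3.14, 3.14, 3.14].

INTERFACE

Orientations are given as [roll, pitch, yaw] about the fixed x, y, z axes, in that order (R = Rz(yaw) Ry(pitch) Rx(roll)).
In Python, from cell import ctrl gives the robot as it stands.
- The arm moves only by the shell command python3 -m crank 'ROWS' [OPENING]. ROWS is JSON, a list that holds one entry, the list of rows, each a list of 6 numbers: the shift along the tool's x, y, z in units of 30 mm (1.0 is 30 mm), then the turn, a rotation vector about the tool's x, y, z in units of 6 degrees (1.0 is 6 degrees). In form: [[[tx, ty, tz, rx, ry, rz], ...]]. A call has 1 to 12 rows; each row shifts and turns the pose as measured when the row begins, along the tool's axes as they then stand; what a row does not reach is not made up. A row lasts 1/12 s, in which the tool goes at most 41.7 mm and 7.16 degrees, less where a joint would pass 70% of its speed; a pose out of reach is approached as far as the arm can. A call is refused whole if a number of a shift passes 1 or a number of a turn 1, either way. A call with a gripper value outside its range is refused whole. OPENING is the gripper command: -1 is fully open, 1 is shut, values between are in proportion, set as the call begins (- or left out, the last holds). The fingers move at their own pace and stop on an object; the grip force is fixed at half the most. Time passes only in rows, so rows that do not move let the fingers close. It gives the time, the measured TCP pose, the force and the opening at its end, in the units of the state.
- ctrl.read_state(): the state, without advancing time (a new reading comes with each control period).
- ctrl.get_image(name): name is "side" or "top" or "wrist"; returns a dict with "color" (384x512x3 uint8, red, green, blue), "depth" (384x512 float32, mm along the optical axis (not along the pixel's ray), 0 where there is no reading), "camera_matrix" (3x3 intrinsics, pixels), "R" (3x3) and "t" (3): a world point X has camera coordinates R X + t. Camera axes: x right, y down, z forward; pixel columns grow to the right and rows downward; lengths in mm; the calibration is good to about 2 mm. The wrist camera is an equidistant fisheye: a pixel r from the principal point sees the ray r / f radians off the axis. A picture is of the moment at which its call begins.
- ctrl.finish_job(): hands the job in, once; it reports no verdict.
Trained networks look in a picture, given as the dict that the camera call returned (one of the last four; its "shot" number tells which), for a name from the list of things; names that differ only in an ending like _2 or _b are one class to them, and where a whole thing is asked for, a point or a joint stands for the part that bears it (a point fixed in the world has none). Each returns a list of dicts, best first, with "conf" (0 to 1); they miss things now and then, are a little off and sometimes report something else, mostly with a low value. They report only what shows in the picture. A call takes as long as a camera call. They do not tell look-alikes from the thing itself.
- ctrl.search_frame(query, picture): "extent" ([centre column, centre row, width, height] in pixels, round what is visible of it).
The state is a dict: "clock": time; "qpos": joint angles; "qd": joint speeds; "tau": joint torques, N m; "eef_pos": TCP position; "tool_rot": TCP orientation; "force": force on the tool from outside, world axes, zero at the start; "torque": the same for the moment, N m; "width": finger opening in mm.
Only numpy, scipy, OpenCV 4.12 (cv2) and the standard library are available. Lean on these libraries where they do the work, as an engineer would, in place of code of your own. Each camera call takes 0.05 s, during which the arm holds its last target. There are 200 camera calls.

## Working session

There is one attempt and no reset: what is moved stays moved. The work goes in short steps, Python scripts to look and compute and a shell command to move; the robot and the scene stay as the last step left them, time stands still between calls to the robot, and variables do not carry over. Pictures are saved under pics/ and viewed, about 8 in all and at most 12, crops included, and the job is handed in when it is done.

```bash
ls; mkdir -p pics; cat > h.py <<'E'
import numpy as np, cv2
from cell import ctrl
from scipy.spatial.transform import Rotation as Ro
def save(p,n,crop=None,s=1):
    c=p["color"][...,::-1]
    if crop: c=c[crop[1]:crop[3],crop[0]:crop[2]]
    cv2.imwrite("pics/"+n,cv2.resize(c,None,fx=s,fy=s,interpolation=cv2.INTER_CUBIC))
def ray(p,u,v,fish=False):
    K=np.array(p["camera_matrix"]);R=np.array(p["R"]);t=np.array(p["t"])
    x=(u-K[0,2])/K[0,0];y=(v-K[1,2])/K[1,1]
    if fish:
        r=np.hypot(x,y);d=np.array([x/r*np.sin(r),y/r*np.sin(r),np.cos(r)]) if r>0 else np.array([0,0,1.])
    else: d=np.array([x,y,1.])
    return -R.T@t,R.T@d
def atz(p,u,v,z,fish=False):
    o,d=ray(p,u,v,fish); return o+d*(z-o[2])/d[2]
def cloud(p):
    v,u=np.mgrid[:384,:512];K=p["camera_matrix"];z=p["depth"]
    c=np.stack([(u-K[0][2])/K[0][0]*z,(v-K[1][2])/K[1][1]*z,z],-1)
    return (c-np.array(p["t"]))@np.array(p["R"])
def st():
    s=ctrl.read_state();return s
E
python3 - <<'E'
from h import *
s=st();print(s)
for n in("top","side","wrist"):
    p=ctrl.get_image(n);save(p,n+"0.png")
    print(n,np.array(p["camera_matrix"]).tolist(),(-np.array(p["R"]).T@p["t"]).round(0))
    if n!="wrist": np.savez(n+"0.npz",**{k:p[k] for k in("color","depth","camera_matrix","R","t")})
    for q in("tag","tag_post","valve","lever_knob","lever","green_bottle","stopper_jar","steel_cup"):
        for d in ctrl.search_frame(q,p)[:3]:
            print(q,np.round(d["extent"],1),round(d["conf"],2))
a=cv2.imread("pics/top0.png");b=cv2.imread("pics/side0.png")
E
```

```text
pics
{'clock': 0.0, 'qpos': array([-1.25678513,  0.62930157,  0.03844897,  1.51834646, -0.02703278,
        0.99630818, -0.02001132]), 'qd': array([ 1.05413654e-03,  1.06278067e-03,  2.90497141e-03, -3.49822028e-04,
        9.89226771e-05,  1.69813680e-03,  1.19740460e-03]), 'tau': array([-6.89482258e-04, -5.63395894e+01,  1.22626573e+00, -1.93448335e+01,
        1.10533781e-02,  1.06269532e-02,  1.31328991e-05]), 'eef_pos': array([240.72462726, 603.12200624, 230.42497623]), 'tool_rot': array([-3.13974688e+00, -1.66580926e-06,  2.76174712e+00]), 'force': array([-0.37755059, -0.01270767, -0.16558577]), 'torque': array([-0.03411274,  0.00273415, -0.02480559]), 'width': 85.50431477648718}
top [[402.17822730102927, 0.0, 259.24442990787406], [0.0, 402.17822730102927, 189.7723578233484], [0.0, 0.0, 1.0]] [ 419.   20. 1508.]
tag [229.1 243.8  27.1  40.1] 0.72
tag [263.4 207.4  17.7  28.6] 0.64
tag [282.  248.8  26.7  26.2] 0.56
tag_post [209.3 176.1  39.4  40.5] 0.91
tag_post [192.6 128.   38.3  43.1] 0.77
valve [316.3 177.6  36.8  56.9] 0.88
lever [314.9 187.   30.9  43. ] 0.74
green_bottl
[... 466 characters left out ...]
 51.6] 0.66
valve [249.9 142.7  67.1  40.5] 0.91
lever_knob [278.8 150.8   6.8  17.7] 0.43
lever [257.7 141.4  54.2  35.7] 0.76
green_bottle [277.7 365.4  21.4  30.3] 0.8
green_bottle [248.9 142.7  67.5  46.9] 0.22
stopper_jar [183.7 186.8  33.2  33.5] 0.59
steel_cup [318.4  99.8  17.   24.9] 0.77
steel_cup [181.1 188.2  28.1  35.7] 0.22
wrist [[297.3186396354542, 0.0, 258.45275618913894], [0.0, 297.3186396354542, 188.78535077546027], [0.0, 0.0, 1.0]] [165. 635. 375.]
tag [ 49.4 304.4  27.6  37.5] 0.98
tag [ 10.7 308.4  21.3  32.2] 0.56
tag_post [211.2 305.9  38.3  60.1] 0.75
valve [ 22.1 374.9  19.9  18.1] 0.53
lever [ 22.5 373.9  19.6  17.5] 0.52
green_bottle [212.  305.5  34.4  58.2] 0.74
```

```bash
python3 - <<'E'
import cv2,numpy as np
for n,c in(("top",(100,110,400,290)),("side",(120,80,380,330))):
    a=cv2.imread(f"pics/{n}0.png")[c[1]:c[3],c[0]:c[2]]
    s=2.6 if n=="top" else 2.3
    cv2.imwrite(f"pics/{n}0c.png",cv2.resize(a,None,fx=s,fy=s,interpolation=cv2.INTER_CUBIC))
E
```

```text
(no output)
```

View pics/top0c.png

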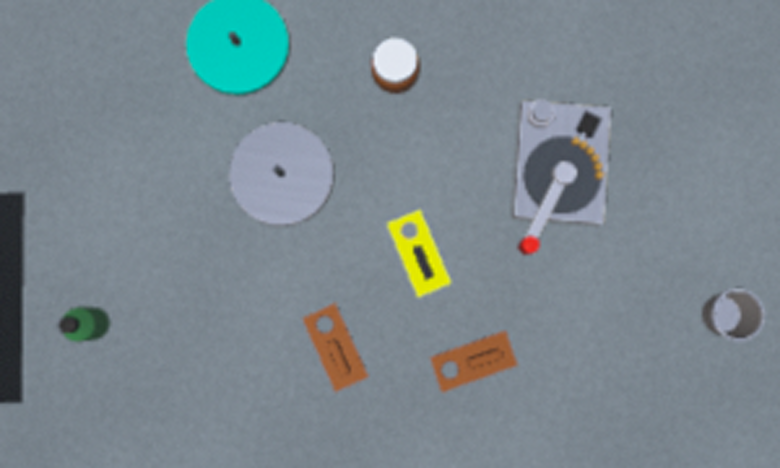

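View pics/side0c.png

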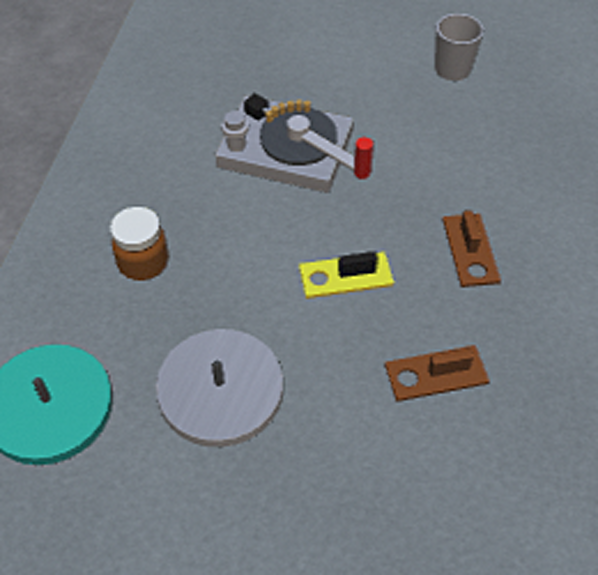

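The top view shows the yellow tag at about pixel (261,207), with its eye at (257,198). The grey post is at (208,176), with a turquoise look-alike at (191,127), and the red knob is at (303,204). Both views also show two brown look-alike tags. Next I measure with colour masks, depth and triangulation.

```bash
cat > m.py <<'E'
from h import *
def mask(c,k):
    h=cv2.cvtColor(c,cv2.COLOR_RGB2HSV);H,S,V=[h[...,i].astype(int) for i in range(3)]
    return {"y":(H>22)&(H<36)&(S>150)&(V>120),"r":((H<4)|(H>176))&(S>180)&(V>110)}[k]
def tri(a,b):
    A=np.zeros((3,3));v=np.zeros(3)
    for o,d in(a,b):
        d=d/np.linalg.norm(d);M=np.eye(3)-np.outer(d,d);A+=M;v+=M@o
    return np.linalg.solve(A,v)
E
python3 - <<'E'
from m import *
P={n:dict(np.load(n+"0.npz")) for n in("top","side")}
for n,p in P.items():
    X=cloud(p)
    for k in "yr":
        m=mask(p["color"],k)&(p["depth"]>0);q=X[m];print(n,k,m.sum(),np.median(q,0).round(1),q.min(0).round(),q.max(0).round())
        if k=="y":
            u=np.argwhere(m)[:,::-1].astype(np.float32);w=np.array([atz(p,*x,6)[:2] for x in u],np.float32)
            r=cv2.minAreaRect(w);print(" rect",r); 
    # post base
    B=X[...,2]; 
    g=p["color"].astype(int);
# pin, valve: pixel picks
t,s=P["top"],P["side"]
tp=lambda x,y:(x/2.6+100,y/2.6+110)
sp=lambda x,y:(x/2.3+120,y/2.3+80)
for nm,a,b in(("pintop",(276,168),(217,363)),("knobtop",(530,244),(364,144)),("eye",(410,230),(319,277)),("ridge",(422,262),(358,257)),("pivot",(565,172),(299,122)),("basecent",(281,173),(220,384))):
    print(nm,tri(ray(t,*tp(*a)),ray(s,*sp(*b))).round(1))
# base circle from depth in top: points height 15..27 around
X=cloud(t)
for n,p in P.items():
    X=cloud(p);c=atz(t,*tp(281,173),20)
    m=(np.hypot(X[...,0]-c[0],X[...,1]-c[1])<110)&(X[...,2]>12)&(X[...,2]<28)&(p["depth"]>0)
    lab,L=cv2.connectedComponents(m.astype(np.uint8))
    q=X[m][:,:2].astype(np.float32);print(n,"base",cv2.minEnclosingCircle(q),np.median(X[m],0).round(1),m.sum(),c.round(1))
E
```

```text
top y 325 [492.6   1.2   6.8] [436. -40.  -3.] [556.  41.  41.]
 rect ((496.16070556640625, 1.9601974487304688), (113.28186798095703, 49.96870040893555), 21.43004035949707)
top r 26 [ 498.2 -146.6   95.2] [ 491. -157.   73.] [ 505. -138.  101.]
side y 359 [505.7   7.2   6. ] [437. -41.  -0.] [559.  47.  37.]
 rect ((497.5009765625, 3.1723480224609375), (113.02275085449219, 54.69908142089844), 21.319612503051758)
side r 71 [ 499.1 -141.6   84.3] [ 492. -159.   39.] [ 511. -135.   99.]
pintop [615.  196.6  62.7]
knobtop [ 499.8 -149.9   91.3]
eye [529.3  12.    2. ]
ridge [481.7  -3.5  37.1]
pivot [ 600.2 -206.4   59. ]
basecent [614.9 195.8  12.4]
top base ((598.5137329101562, 196.08197021484375), 91.65431213378906) [614.7 194.7  20.5] 1228 [613.6 194.8  20. ]
side base ((614.9009399414062, 197.01541137695312), 75.89207458496094) [613.8 202.9  20.2] 2114 [613.6 194.8  20. ]
```

```bash
cat > plan.py <<'E'
from h import *
import sys
def plan(pos,yaw,n=None,vmax=.95):
    s=st();R=Ro.from_euler("xyz",s["tool_rot"]);T=Ro.from_euler("xyz",[np.pi,0,yaw])
    d=np.array(pos)-s["eef_pos"];w=(R.inv()*T).as_rotvec()
    k=n or max(1,int(np.ceil(max(np.linalg.norm(d)/30,np.linalg.norm(w)/np.radians(6))/vmax)))
    rows=[]
    for i in range(min(k,12)):
        t=R.inv().apply(d/k)/30;r=w/k/np.radians(6)
        rows.append([round(float(x),2)+0. for x in (*t,*r)]);R=R*Ro.from_rotvec(w/k)
    print(k,str(rows).replace(" ",""))
    print(s["clock"],s["eef_pos"].round(1),s["tool_rot"].round(3),s["force"].round(1),round(s["width"],1))
if __name__=="__main__": a=[float(x) for x in sys.argv[1:]];plan(a[:3],a[3],int(a[4]) if len(a)>4 else None)
E
python3 plan.py 483 -3 160 0.373
```

```text
25 [[-0.6,-0.63,0.1,0.0,0.0,0.91],[-0.66,-0.57,0.1,0.0,0.0,0.91],[-0.71,-0.51,0.1,0.0,0.0,0.91],[-0.75,-0.44,0.1,0.0,0.0,0.91],[-0.79,-0.36,0.1,0.0,0.0,0.91],[-0.82,-0.29,0.1,0.0,0.0,0.91],[-0.85,-0.21,0.1,0.0,0.0,0.91],[-0.86,-0.12,0.1,0.0,0.0,0.91],[-0.87,-0.04,0.1,0.0,0.0,0.91],[-0.87,0.04,0.1,0.0,0.0,0.91],[-0.86,0.13,0.1,0.0,0.0,0.91],[-0.85,0.21,0.1,0.0,0.0,0.91]]
1.35 [241.  603.7 231.3] [ 3.142 -0.     2.762] [-0.4  0.5  0.7] 85.6
```

```bash
python3 -m crank '[[[-0.6,-0.63,0.1,0,0,0.91],[-0.66,-0.57,0.1,0,0,0.91],[-0.71,-0.51,0.1,0,0,0.91],[-0.75,-0.44,0.1,0,0,0.91],[-0.79,-0.36,0.1,0,0,0.91],[-0.82,-0.29,0.1,0,0,0.91],[-0.85,-0.21,0.1,0,0,0.91],[-0.86,-0.12,0.1,0,0,0.91],[-0.87,-0.04,0.1,0,0,0.91],[-0.87,0.04,0.1,0,0,0.91],[-0.86,0.13,0.1,0,0,0.91],[-0.85,0.21,0.1,0,0,0.91]]]' -1; python3 plan.py 483 -3 160 0.373
```

```text
clock: 2.35
eef_pos: [352.6, 307.2, 193.2]
tool_rot: [3.141, -0.013, 1.576]
force: [0.7, -0.8, 0.1]
width: 85.6
13 [[-0.8,0.33,0.08,-0.01,-0.01,0.88],[-0.76,0.4,0.08,-0.01,-0.01,0.88],[-0.72,0.47,0.08,-0.01,-0.01,0.88],[-0.68,0.54,0.08,-0.01,-0.01,0.88],[-0.62,0.6,0.08,-0.01,-0.01,0.88],[-0.57,0.65,0.08,-0.01,-0.01,0.88],[-0.5,0.7,0.08,-0.01,-0.01,0.88],[-0.44,0.74,0.08,-0.01,-0.01,0.88],[-0.37,0.78,0.08,-0.01,-0.01,0.88],[-0.29,0.81,0.08,-0.01,-0.01,0.88],[-0.22,0.84,0.08,-0.01,-0.01,0.88],[-0.14,0.85,0.08,-0.01,-0.01,0.88]]
2.35 [352.6 307.2 193.2] [ 3.141 -0.013  1.576] [ 0.7 -0.8  0.1] 85.6
```

```bash
python3 -m crank '[[[-0.8,0.33,0.08,0,0,0.88],[-0.76,0.4,0.08,0,0,0.88],[-0.72,0.47,0.08,0,0,0.88],[-0.68,0.54,0.08,0,0,0.88],[-0.62,0.6,0.08,0,0,0.88],[-0.57,0.65,0.08,0,0,0.88],[-0.5,0.7,0.08,0,0,0.88],[-0.44,0.74,0.08,0,0,0.88],[-0.37,0.78,0.08,0,0,0.88],[-0.29,0.81,0.08,0,0,0.88],[-0.22,0.84,0.08,0,0,0.88],[-0.14,0.85,0.08,0,0,0.88]]]' >/dev/null; python3 plan.py 483 -3 160 0.373; python3 - <<'E'
from m import *
p=ctrl.get_image("wrist");save(p,"w1.png",s=1.5)
m=mask(p["color"],"y");u=np.argwhere(m)[:,::-1]
w=np.array([atz(p,*x,6,True)[:2] for x in u],np.float32);print(m.sum(),cv2.minAreaRect(w),cv2.boundingRect(u.astype(np.int32)))
# black ridge: dark pixels within tag hull
h=cv2.convexHull(u.astype(np.int32));z=np.zeros(m.shape,np.uint8);cv2.fillConvexPoly(z,h,1)
d=(z>0)&(p["color"].max(-1)<60);q=np.argwhere(d)[:,::-1]
w=np.array([atz(p,*x,38,True)[:2] for x in q],np.float32);print(d.sum(),cv2.minAreaRect(w))
E
```

```text
1 [[0.18,0.42,0.06,-0.13,-0.15,0.43]]
3.35 [473.    6.3 161.9] [-3.128 -0.016  0.418] [ 1.3  0.5 -0.3] 85.3
4186 ((497.3371887207031, 2.0135536193847656), (115.26192474365234, 52.10078048706055), 21.36960792541504) (248, 99, 56, 110)
2 ((463.1908874511719, -4.06669807434082), (3.040492057800293, 0.0), -155.560791015625)
```

View pics/w1.png

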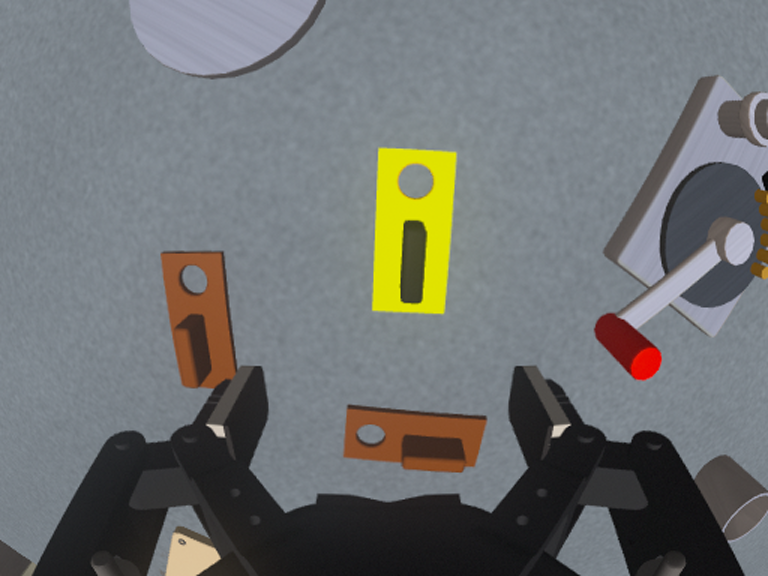

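The wrist view shows the yellow tag centred at about (276,154). Its rectangle measures 115 x 52 mm, centred at (497.3, 2.0) and turned 21.4°, which agrees with the other views.

```bash
python3 -m crank '[[[0.18,0.42,0.3,-0.13,-0.15,0.43],[0,0,0.5,0,0,0],[0,0,0.5,0,0,0],[0,0,0,0,0,0]]]' >/dev/null; python3 plan.py 483.4 -3.5 13 0.373 6
```

```text
6 [[-0.01,-0.07,0.61,0.02,-0.01,-0.03],[-0.01,-0.07,0.61,0.02,-0.01,-0.03],[-0.01,-0.07,0.61,0.02,-0.01,-0.03],[-0.01,-0.07,0.61,0.02,-0.01,-0.03],[-0.01,-0.07,0.61,0.02,-0.01,-0.03],[-0.01,-0.07,0.61,0.02,-0.01,-0.03]]
3.7333 [489.  -13.9 123.2] [ 3.131 -0.006  0.354] [-0.3  0.1 -1.1] 85.6
```

```bash
python3 -m crank '[[[0,-0.2,0.6,0.1,0,-0.1],[0,-0.15,0.6,0,0,-0.1],[0,0,0.6,0,0,0],[0,0,0.6,0,0,0],[0,0,0.4,0,0,0],[0,0,0,0,0,0],[0,0,0,0,0,0]]]' >/dev/null; python3 plan.py 483.4 -3.5 13 0.373 3
```

```text
3 [[-0.08,0.0,0.3,0.0,-0.04,0.03],[-0.08,0.0,0.3,0.0,-0.04,0.03],[-0.07,0.0,0.3,0.0,-0.04,0.03]]
4.3167 [489.5  -1.1  40. ] [-3.141 -0.013  0.381] [-0.3 -0.4  0.7] 85.4
```

```bash
python3 -m crank '[[[-0.08,0,0.25,0,-0.04,0],[-0.08,0,0.25,0,-0.04,0],[-0.07,0,0.2,0,-0.04,0],[0,0,0,0,0,0],[0,0,0,0,0,0]]]' >/dev/null; python3 plan.py 483.4 -3.5 13 0.373 3
```

```text
3 [[-0.02,0.0,0.08,0.0,-0.01,0.03],[-0.02,0.0,0.08,0.0,-0.01,0.03],[-0.02,0.0,0.08,0.0,-0.01,0.03]]
4.7333 [484.9  -3.3  20. ] [ 3.14  -0.004  0.383] [0.1 0.2 0.9] 85.2
```

```bash
python3 -m crank '[[[0,0,0.13,0,0,0],[0,0,0.13,0,0,0],[0,0,0,0,0,0]]]' ; python3 -m crank '[[[0,0,0,0,0,0],[0,0,0,0,0,0],[0,0,0,0,0,0],[0,0,0,0,0,0],[0,0,0,0,0,0],[0,0,0,0,0,0],[0,0,0,0,0,0],[0,0,0,0,0,0]]]' 1
```

```text
clock: 4.98
eef_pos: [485.4, -3.4, 12.0]
tool_rot: [3.14, -0.005, 0.383]
force: [-0.1, 0.2, -0.2]
width: 85.6
clock: 5.65
eef_pos: [485.8, -3.5, 12.5]
tool_rot: [3.14, -0.006, 0.383]
force: [0.2, 0.2, -0.4]
width: 13.0
```

```bash
python3 -m crank '[[[0,0,-0.4,0,0,0],[0,0,-0.8,0,0,0],[0,0,-0.8,0,0,0],[0,0,-0.8,0,0,0],[0,0,-0.4,0,0,0],[0,0,0,0,0,0]]]' ; python3 plan.py 569.5 177.7 110 0.383 9
```

```text
clock: 6.15
eef_pos: [483.2, -3.7, 110.6]
tool_rot: [-3.141, -0.0, 0.382]
force: [0.6, -0.5, -1.8]
width: 13.0
9 [[0.55,-0.5,0.0,0.0,0.0,0.0],[0.55,-0.5,0.0,0.0,0.0,0.0],[0.55,-0.5,0.0,0.0,0.0,0.0],[0.55,-0.5,0.0,0.0,0.0,0.0],[0.55,-0.5,0.0,0.0,0.0,0.0],[0.55,-0.5,0.0,0.0,0.0,0.0],[0.55,-0.5,0.0,0.0,0.0,0.0],[0.55,-0.5,0.0,0.0,0.0,0.0],[0.55,-0.5,0.0,0.0,0.0,0.0]]
6.15 [483.2  -3.7 110.6] [-3.141 -0.     0.382] [ 0.6 -0.5 -1.8] 13.0
```

```bash
python3 -m crank '[[[0.4,-0.35,0,0,0,0],[0.55,-0.5,0,0,0,0],[0.55,-0.5,0,0,0,0],[0.55,-0.5,0,0,0,0],[0.55,-0.5,0,0,0,0],[0.55,-0.5,0,0,0,0],[0.55,-0.5,0,0,0,0],[0.55,-0.5,0,0,0,0],[0.4,-0.35,0,0,0,0],[0,0,0,0,0,0],[0,0,0,0,0,0]]]' >/dev/null ; python3 plan.py 569.5 177.7 110 0.383 2
python3 - <<'E'
from m import *
for n in("top","side","wrist"):
    p=ctrl.get_image(n);save(p,n+"2.png",s=1.5)
    if n=="side": save(p,"side2c.png",(190,180,300,300),6)
    m=mask(p["color"],"y");print(n,m.sum(),cv2.boundingRect(np.argwhere(m)[:,::-1].astype(np.int32)))
    np.savez(n+"2.npz",**{k:p[k] for k in("color","depth","camera_matrix","R","t")})
E
```

```text
2 [[0.11,-0.04,-0.16,-0.02,0.05,-0.02],[0.11,-0.04,-0.16,-0.02,0.05,-0.02]]
7.0667 [564.4 172.9 100.6] [-3.138  0.01   0.38 ] [ 0.  -1.  -0.4] 12.6
top 115 (208, 187, 15, 15)
side 512 (207, 217, 47, 24)
wrist 9764 (208, 116, 103, 146)
```

View pics/wrist2.png

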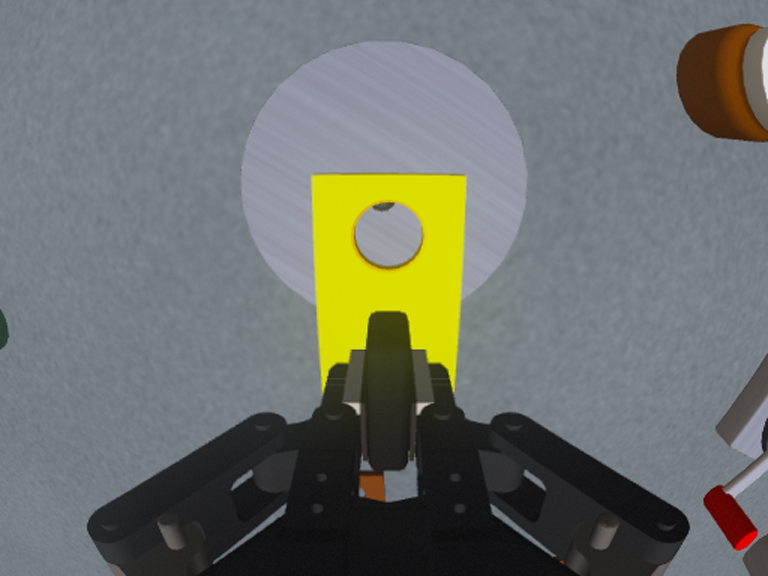

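The wrist view shows the tag held square, with the eye at about (259,157). The pin top just shows at the eye's far rim, at about (255,138), so the tag has to go a little further along tool +x.

```bash
python3 - <<'E'
from m import *
p=dict(np.load("wrist2.npz"));c=p["color"]
z=100.6-12.5
print("eye",atz(p,388/1.5,235/1.5,z+6,True).round(1), "pin seen",atz(p,383/1.5,206/1.5,63,True).round(1))
# base circle edge points from picture (left,top,right)
for a in((241,180),(384,41),(527,180),(290,82),(480,82)):
    q=atz(p,a[0]/1.5,a[1]/1.5,20,True);print(q.round(1),np.hypot(*(q-[614.5,196.3,20])[:2]).round(1))
P=np.array([atz(p,a/1.5,b/1.5,20,True)[:2] for a,b in((241,180),(384,41),(527,180),(290,82),(480,82))])
A=np.c_[2*P,np.ones(5)];s=np.linalg.lstsq(A,(P**2).sum(1),rcond=None)[0];print(s[:2],np.sqrt(s[2]+s[:2]@s[:2]))
s=st();print(s["eef_pos"],s["tool_rot"])
E
```

```text
eye [609.6 191.   94.1] pin seen [613.5 194.9  63. ]
[593.7 267.2  20. ] 73.9
[685.  223.4  20. ] 75.5
[648.2 129.6  20. ] 74.7
[649.6 259.7  20. ] 72.5
[684.1 172.   20. ] 73.7
[614.81094753 195.81610838] 74.01872534305168
[564.27769201 171.42101435 101.31988599] [-3.1377551   0.00937748  0.37699032]
```

```bash
python3 -m crank '[[[0.12,-0.05,0,0,0.05,0],[0.1,-0.05,0,0,0.04,0],[0,0,0,0,0,0],[0,0,0,0,0,0]]]' >/dev/null ; python3 plan.py 569.5 177.2 100 0.377 1
python3 - <<'E'
from m import *
p=ctrl.get_image("wrist");print(st()["eef_pos"],st()["clock"])
m=mask(p["color"],"y");save(p,"w3.png",(200,90,330,200),4)
# eye: hole contour inside yellow
n,l,s,c=cv2.connectedComponentsWithStats((~m).astype(np.uint8))
for i in range(1,n):
    if 150<s[i,4]<6000: print(s[i],c[i],atz(p,s[i,0]+s[i,2]/2,s[i,1]+s[i,3]/2,st()["eef_pos"][2]-6.5,True).round(1))
E
```

```text
1 [[0.07,-0.13,0.06,-0.03,0.0,-0.06]]
7.55 [569.1 172.7 101.8] [-3.139 -0.     0.371] [-0.4 -0.4 -0.2] 13.2
[569.22340678 172.6926485  101.82914923] 7.6
[ 236  135   46   43 1536] [258.55078125 155.88867188] [615.  191.2  95.3]
```

```bash
python3 -m crank '[[[0.05,-0.15,0.1,0,0,0],[0,0,0.2,0,0,0],[0,0,0,0,0,0],[0,0,0,0,0,0]]]' >/dev/null ; python3 plan.py 569.3 177.3 85 0.377 1
python3 - <<'E'
from m import *
p=ctrl.get_image("wrist")
m=mask(p["color"],"y");save(p,"w3.png",(200,90,330,200),5)
n,l,s,c=cv2.connectedComponentsWithStats((~m).astype(np.uint8))
for i in range(1,n):
    if 150<s[i,4]<6000: print(s[i],c[i],atz(p,s[i,0]+s[i,2]/2,s[i,1]+s[i,3]/2,st()["eef_pos"][2]-6.5,True).round(1))
E
```

```text
1 [[0.01,0.02,0.24,-0.03,-0.01,-0.06]]
7.9333 [568.9 177.8  92.1] [-3.138e+00 -1.000e-03  3.700e-01] [ 0.4  0.3 -0.2] 13.1
[ 236  135   46   43 1538] [258.51235371 155.84655397] [614.8 196.3  85.5]
```

View pics/w3.png

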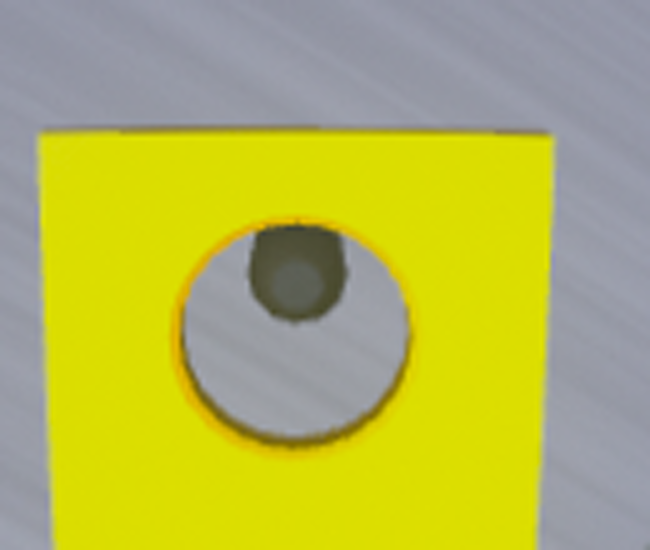

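The eye's centre is at (259,156). The pin's top is inside it at (259,147): centred sideways and slightly forward, as parallax would give.

```bash
python3 - <<'E'
from m import *
p=ctrl.get_image("wrist");print(atz(p,259.4,147,65,True).round(1),-np.array(p["R"]).T@p["t"])
E
python3 -m crank '[[[0,0,0.3,0,0,0],[0,0,0.3,0,0,0],[0,0,0.3,0,0,0],[0,0,0,0,0,0],[0,0,0,0,0,0]]]'
```

```text
[615.8 196.4  65. ] [645.2619158  207.63932539 236.01814562]
clock: 8.45
eef_pos: [568.7, 177.6, 61.9]
tool_rot: [-3.139, 0.0, 0.37]
force: [0.3, -0.4, -0.7]
width: 12.8
```

```bash
python3 -m crank '[[[0,0,0.3,0,0,0],[0,0,0.3,0,0,0],[0,0,0.2,0,0,0],[0,0,0,0,0,0],[0,0,0,0,0,0]]]';  python3 -m crank '[[[0,0,0.1,0,0,0],[0,0,0,0,0,0]]]'
```

```text
clock: 8.87
eef_pos: [568.4, 177.3, 34.7]
tool_rot: [-3.139, 0.001, 0.37]
force: [-0.2, 0.7, -0.8]
width: 12.9
clock: 9.03
eef_pos: [569.0, 177.4, 32.9]
tool_rot: [-3.138, -0.0, 0.37]
force: [0.3, 0.4, -1.1]
width: 12.8
```

Now I open and retreat straight up. After opening, I back off slightly first in case the pads swing.

```bash
python3 -m crank '[[[0,0,0.04,0,0,0],[0,0,0,0,0,0]]]'; python3 -m crank '[[[0,0,0,0,0,0],[0,0,0,0,0,0],[0,0,0,0,0,0],[0,0,0,0,0,0],[0,0,0,0,0,0],[0,0,0,0,0,0],[0,0,0,0,0,0]]]' -1;python3 -m crank '[[[0,0,-0.5,0,0,0],[0,0,-0.8,0,0,0],[0,0,-0.8,0,0,0],[0,0,-0.8,0,0,0],[0,0,-0.8,0,0,0],[0,0,-0.5,0,0,0],[0,0,0,0,0,0]]]'
python3 - <<'E'
from m import *
p=ctrl.get_image("wrist");save(p,"w4.png",s=1.2)
p=ctrl.get_image("side");save(p,"s4.png",(180,200,310,290),4)
X=cloud(p);m=mask(p["color"],"y")&(p["depth"]>0);q=X[m];q=q[q[:,2]<32];print(len(q),np.c_[q,np.ones(len(q))].shape,q.mean(0),np.percentile(q[:,2],[5,50,95]))
A=np.c_[q[:,:2]-q[:,:2].mean(0),np.ones(len(q))];print(np.linalg.lstsq(A,q[:,2],rcond=None)[0])
E
```

```text
clock: 9.2
eef_pos: [569.5, 177.4, 32.7]
tool_rot: [-3.138, -0.002, 0.37]
force: [-0.2, 0.3, 0.0]
width: 12.9
clock: 9.78
eef_pos: [570.1, 177.7, 32.6]
tool_rot: [-3.138, -0.003, 0.37]
force: [0.1, -0.7, 0.2]
width: 85.4
clock: 10.37
eef_pos: [568.3, 176.3, 161.7]
tool_rot: [-3.139, 0.003, 0.369]
force: [0.2, -0.9, 0.0]
width: 85.5
452 (452, 4) [580.49202425 188.79819101  26.00244616] [23.2897778  25.93032292 28.8681304 ]
[3.45554866e-04 3.51143341e-03 2.60024462e+01]
```

View pics/s4.png

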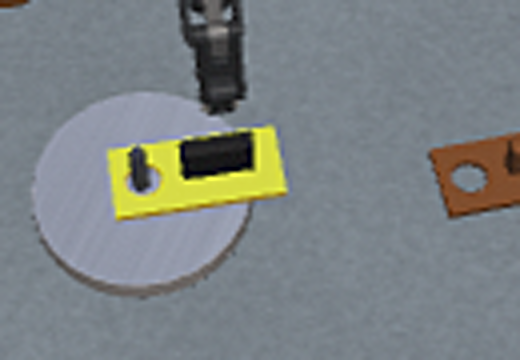

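The tag hangs on the grey post with the pin through its eye at about (215,245) in the side view. Depth puts its top at 26 mm with no tilt. Next is the lever.

```bash
python3 plan.py 499.5 -149 165 -0.14 12
```

```text
12 [[-0.5,0.78,-0.02,0.0,0.01,0.41],[-0.47,0.8,-0.02,0.0,0.01,0.41],[-0.43,0.82,-0.02,0.0,0.01,0.41],[-0.4,0.83,-0.02,0.0,0.01,0.41],[-0.36,0.85,-0.02,0.0,0.01,0.41],[-0.33,0.86,-0.02,0.0,0.01,0.41],[-0.29,0.88,-0.02,0.0,0.01,0.41],[-0.25,0.89,-0.02,0.0,0.01,0.41],[-0.21,0.9,-0.02,0.0,0.01,0.41],[-0.18,0.91,-0.02,0.0,0.01,0.41],[-0.14,0.91,-0.02,0.0,0.01,0.41],[-0.1,0.92,-0.02,0.0,0.01,0.41]]
10.4667 [566.6 176.4 158.9] [-3.138  0.007  0.369] [ 0.2 -0.  -0.3] 85.7
```

```bash
python3 -m crank '[[[-0.5,0.78,-0.04,0,0.01,0.41],[-0.47,0.8,-0.04,0,0.01,0.41],[-0.43,0.82,-0.04,0,0.01,0.41],[-0.4,0.83,-0.04,0,0.01,0.41],[-0.36,0.85,-0.04,0,0.01,0.41],[-0.33,0.86,-0.04,0,0.01,0.41],[-0.29,0.88,-0.04,0,0.01,0.41],[-0.25,0.89,-0.04,0,0.01,0.41],[-0.21,0.9,-0.02,0,0.01,0.41],[-0.18,0.8,-0.02,0,0.01,0.41],[0,0,0,0,0,0],[0,0,0,0,0,0]]]' >/dev/null;  python3 plan.py 499.5 -149 150 -0.14 2
python3 - <<'E'
from m import *
W=[]
p=ctrl.get_image("wrist");save(p,"w5.png",s=1.3)
m=mask(p["color"],"r");u=np.argwhere(m)[:,::-1];print(cv2.boundingRect(u.astype(np.int32)),-np.array(p["R"]).T@p["t"])
np.savez("w5.npz",**{k:p[k] for k in("color","depth","camera_matrix","R","t")})
E
```

```text
2 [[0.13,0.84,0.03,0.01,0.13,0.31],[0.16,0.83,0.03,0.01,0.13,0.31]]
11.4667 [495.4 -98.3 151.8] [ 3.141  0.026 -0.075] [-0.4 -0.2 -0.3] 85.6
(314, 179, 30, 29) [ 580.77849267 -103.89287818  293.53576954]
```

View pics/w5.png

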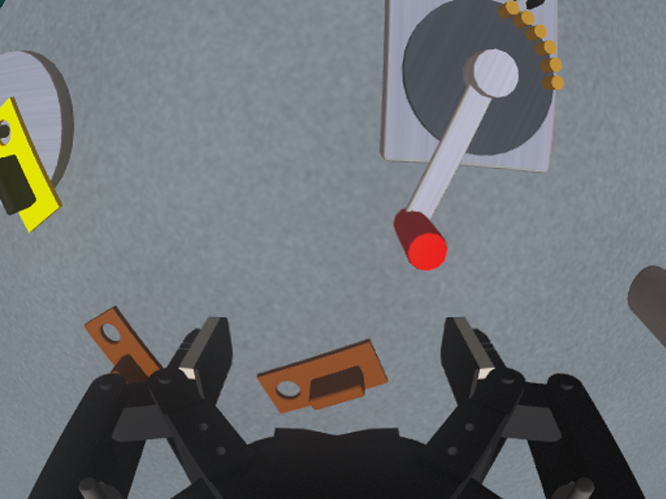

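The knob's top is at about (328,193), the hub at (381,57), and the arm runs between them.

```bash
python3 - <<'E'
from m import *
p=dict(np.load("w5.npz"));s=dict(np.load("side0.npz"));t=dict(np.load("top0.npz"))
k=atz(p,427/1.3,251/1.3,96,True);print("knob",k)
print("tri side",tri(ray(p,427/1.3,251/1.3,True),ray(s,364/2.3+120,143/2.3+80)).round(1))
for z in(58,):
    h=atz(p,496/1.3,74/1.3,z,True);print("hub",z,h,np.hypot(*(h-k)[:2]),np.arctan2(*(k-h)[1::-1]))
print("hub tri",tri(ray(p,496/1.3,74/1.3,True),ray(s,299/2.3+120,122/2.3+80)).round(1))
E
python3 plan.py 499 -148 120 -0.14 3
```

```text
knob [ 501.76536074 -148.63987898   96.        ]
tri side [ 500.9 -149.1   94. ]
hub 58 [ 601.40342145 -205.77318293   58.        ] 114.85624738253532 2.62095530365414
hub tri [ 600.5 -204.9   60.4]
3 [[0.09,0.54,0.35,0.01,0.08,0.21],[0.1,0.54,0.35,0.01,0.08,0.21],[0.11,0.54,0.35,0.01,0.08,0.21]]
11.5167 [495.2 -98.7 151.8] [ 3.14   0.026 -0.075] [ 0.2 -0.8  0.1] 85.3
```

```bash
python3 -m crank '[[[0.14,0.56,0.3,0.01,0.08,0.21],[0.14,0.54,0.3,0.01,0.08,0.21],[0.11,0.54,0.3,0.01,0.08,0.21],[0,0,0,0,0,0],[0,0,0,0,0,0]]]' >/dev/null;  python3 plan.py 501.3 -148.8 110 -0.14 2
```

```text
2 [[0.0,0.1,0.16,-0.02,0.03,0.04],[0.0,0.1,0.16,-0.02,0.03,0.04]]
11.9333 [ 502.3 -142.8  119.4] [-3.137  0.007 -0.132] [0.7 0.8 0.1] 85.6
```

```bash
python3 -m crank '[[[0,0.12,0.2,-0.02,0.03,0.04],[0,0.08,0.2,0,0.03,0],[0,0,0.4,0,0,0],[0,0,0.4,0,0,0],[0,0,0.3,0,0,0],[0,0,0,0,0,0],[0,0,0,0,0,0]]]' >/dev/null;  python3 plan.py 501.3 -148.8 58 -0.14 2
```

```text
2 [[0.0,0.13,0.21,-0.03,0.01,0.08],[0.0,0.13,0.21,-0.03,0.01,0.08]]
12.5167 [ 502.4 -141.4   70.4] [-3.135e+00  1.000e-03 -1.240e-01] [0.3 0.1 0.3] 84.8
```

```bash
python3 -m crank '[[[0,0.2,0.2,-0.05,0,0.1],[0,0.12,0.15,-0.05,0,0.05],[0,0,0,0,0,0],[0,0,0,0,0,0]]]' >/dev/null;  python3 plan.py 501.3 -148.8 58 -0.14 2
```

```text
2 [[-0.02,-0.05,0.03,0.03,0.0,0.0],[-0.02,-0.05,0.03,0.03,0.0,0.0]]
12.85 [ 501.9 -151.6   59.7] [ 3.136 -0.    -0.14 ] [1.2 0.1 0.5] 85.1
```

```bash
python3 -m crank '[[[-0.02,-0.08,0.04,0.03,0,0],[0,0,0,0,0,0],[0,0,0,0,0,0]]]';  python3 -m crank '[[[0,0,0,0,0,0],[0,0,0,0,0,0],[0,0,0,0,0,0],[0,0,0,0,0,0],[0,0,0,0,0,0],[0,0,0,0,0,0],[0,0,0,0,0,0],[0,0,0,0,0,0]]]' 1; python3 plan.py 501.3 -148.8 58 -0.14 2
```

```text
clock: 13.1
eef_pos: [501.9, -149.4, 58.9]
tool_rot: [3.139, -0.001, -0.141]
force: [0.2, -0.1, -0.4]
width: 85.6
clock: 13.77
eef_pos: [502.2, -149.9, 59.8]
tool_rot: [3.139, -0.003, -0.141]
force: [0.5, -0.7, -0.0]
width: 22.8
2 [[-0.02,-0.02,0.03,0.01,-0.01,-0.01],[-0.02,-0.02,0.03,0.01,-0.01,-0.01]]
13.7667 [ 502.2 -149.9   59.8] [ 3.139e+00 -3.000e-03 -1.410e-01] [ 0.5 -0.7 -0. ] 22.8
```

```bash
cat > lv.py <<'E'
from h import *
import sys
C=np.array([601.,-205.7]);T0=2.6275;r0=113.5
def info(s):
    d=s["eef_pos"][:2]-C;th=np.arctan2(d[1],d[0])%(2*np.pi);e=np.array([np.cos(th),np.sin(th)]);t=np.array([-e[1],e[0]])
    f=s["force"][:2];return th-T0,np.hypot(*d),-f@t,f@e
s=st();a,r,ft,fr=info(s)
print("t %.2f lever %.3f r %.1f push %.1f radial(out) %.1f z %.1f w %.1f"%(s["clock"],a,r,ft,fr,s["eef_pos"][2],s["width"]),s["tool_rot"].round(3),s["force"].round(1))
if len(sys.argv)>1:
    g=float(sys.argv[2]) if len(sys.argv)>2 else a
    n=int(sys.argv[1]);R=Ro.from_euler("xyz",s["tool_rot"]);p=s["eef_pos"].copy()
    for i in range(n):
        th=T0+a+(g-a)*(i+1)/n;q=np.array([*(C+r0*np.array([np.cos(th),np.sin(th)])),59.])
        print((R.inv().apply(q-p)/30).round(2).tolist());p=q
E
python3 lv.py 4 0.2
```

```text
t 13.77 lever 0.000 r 113.5 push -0.3 radial(out) -0.8 z 59.8 w 22.8 [ 3.139e+00 -3.000e-03 -1.410e-01] [ 0.5 -0.7 -0. ]
[-0.06, 0.18, 0.03]
[-0.06, 0.18, 0.0]
[-0.05, 0.18, 0.0]
[-0.04, 0.19, 0.0]
```

```bash
for i in 1; do python3 -m crank '[[[-0.06,0.18,0.03,0,0,0],[-0.06,0.18,0,0,0,0],[-0.05,0.18,0,0,0,0],[-0.04,0.19,0,0,0,0]]]' >/dev/null; python3 lv.py 5 0.45; done
```

```text
t 14.10 lever 0.042 r 113.4 push 9.6 radial(out) 2.3 z 59.7 w 22.6 [-3.117 -0.007 -0.128] [2.3 9.6 5. ]
[-0.1, 0.29, 0.02]
[-0.07, 0.3, -0.01]
[-0.04, 0.31, -0.01]
[-0.02, 0.31, -0.01]
[0.01, 0.31, -0.01]
```

```bash
python3 -m crank '[[[-0.1,0.3,0.03,-0.2,0,0],[-0.08,0.3,0,-0.1,0,0],[-0.07,0.3,0,-0.1,0,0]]]' >/dev/null; python3 lv.py 4 0.35
```

```text
t 14.35 lever 0.173 r 113.3 push 6.4 radial(out) -0.3 z 59.7 w 22.7 [-3.138 -0.01  -0.118] [2.4 6.  1.8]
[-0.04, 0.16, 0.02]
[-0.03, 0.17, -0.0]
[-0.02, 0.17, -0.0]
[-0.01, 0.17, -0.0]
```

```bash
python3 -m crank '[[[-0.05,0.2,0.02,-0.1,0,0],[-0.04,0.2,0,-0.05,0,0]]]' >/dev/null; python3 lv.py; python3 -m crank '[[[-0.04,0.2,0,-0.1,0,0]]]' >/dev/null; python3 lv.py 4 0.4
```

```text
t 14.52 lever 0.224 r 113.3 push 5.2 radial(out) -0.2 z 59.6 w 22.6 [ 3.14  -0.011 -0.113] [1.7 4.9 3.2]
t 14.60 lever 0.254 r 113.3 push 6.5 radial(out) -2.0 z 59.7 w 22.7 [ 3.135 -0.011 -0.111] [3.6 5.8 1.1]
[-0.02, 0.14, 0.02]
[-0.01, 0.14, 0.0]
[-0.01, 0.14, 0.0]
[-0.0, 0.14, 0.0]
```

```bash
python3 -m crank '[[[-0.03,0.2,0.01,0,0,0]]]' >/dev/null; python3 lv.py; python3 -m crank '[[[-0.03,0.3,0.01,0,0,0],[-0.02,0.3,0,-0.1,0,0]]]' >/dev/null; python3 lv.py;python3 -m crank '[[[-0.02,0.3,0.01,-0.1,0,0]]]' >/dev/null; python3 lv.py 4 0.5
```

```text
t 14.68 lever 0.265 r 113.3 push 11.6 radial(out) -0.1 z 59.4 w 22.5 [-3.141 -0.011 -0.107] [ 2.9 11.3  7.6]
t 14.85 lever 0.333 r 113.3 push 9.0 radial(out) 0.1 z 59.4 w 22.7 [-3.133 -0.01  -0.1  ] [1.5 8.8 9.7]
t 14.93 lever 0.371 r 113.3 push 8.8 radial(out) 1.0 z 59.3 w 22.4 [-3.136 -0.009 -0.096] [ 0.2  8.9 10.2]
[-0.01, 0.12, 0.01]
[0.0, 0.12, -0.0]
[0.0, 0.12, -0.0]
[0.01, 0.12, -0.0]
```

```bash
python3 -m crank '[[[0,0.22,-0.03,-0.05,0,0],[0,0.2,-0.03,-0.05,0,0]]]' >/dev/null; python3 lv.py; python3 -m crank '[[[0.01,0.2,-0.03,0,0,0]]]' >/dev/null; python3 lv.py;python3 -m crank '[[[0.01,0.2,-0.02,-0.05,0,0]]]' >/dev/null; python3 lv.py 4 0.65
```

```text
t 15.10 lever 0.408 r 113.2 push 8.0 radial(out) -3.2 z 60.1 w 22.3 [-3.132 -0.006 -0.09 ] [ 4.1  7.6 -7.5]
t 15.18 lever 0.420 r 113.2 push 7.9 radial(out) -1.8 z 60.0 w 22.7 [-3.125 -0.004 -0.087] [ 2.5  7.7 -2.7]
t 15.27 lever 0.441 r 113.2 push 6.0 radial(out) 0.2 z 59.7 w 22.4 [-3.124e+00 -2.000e-03 -8.400e-02] [0.2 6.  3.1]
[-0.0, 0.2, 0.02]
[0.02, 0.2, -0.0]
[0.03, 0.2, -0.0]
[0.04, 0.19, -0.0]
```

```bash
python3 -m crank '[[[0.01,0.2,0,-0.15,0,0]]]' >/dev/null; python3 lv.py; python3 -m crank '[[[0.01,0.2,0,-0.1,0,0]]]' >/dev/null; python3 lv.py;python3 -m crank '[[[0.02,0.2,0,-0.05,0,0]]]' >/dev/null; python3 lv.py 4 0.65
```

```text
t 15.35 lever 0.469 r 113.2 push 6.1 radial(out) 1.1 z 59.4 w 22.6 [-3.135e+00 -1.000e-03 -8.200e-02] [-0.8  6.1  9.7]
t 15.43 lever 0.496 r 113.2 push 6.4 radial(out) 1.0 z 59.4 w 22.7 [-3.14  0.   -0.08] [-0.9  6.4  9.8]
t 15.52 lever 0.515 r 113.3 push 10.2 radial(out) 0.1 z 59.5 w 22.7 [-3.138e+00  2.000e-03 -7.700e-02] [-0.1 10.2  7.6]
[0.0, 0.13, 0.02]
[0.02, 0.13, -0.0]
[0.02, 0.13, -0.0]
[0.02, 0.12, -0.0]
```

Second click felt at about 0.5, as predicted. I continue to about 0.70.

```bash
python3 -m crank '[[[0.02,0.3,-0.01,-0.1,0,0],[0.03,0.3,-0.01,-0.1,0,0]]]' >/dev/null; python3 lv.py; python3 -m crank '[[[0.03,0.28,-0.01,-0.1,0,0]]]' >/dev/null; python3 lv.py;python3 -m crank '[[[0.03,0.22,-0.01,-0.1,0,0]]]' >/dev/null; python3 lv.py 4 0.75
```

```text
t 15.68 lever 0.572 r 113.3 push 10.6 radial(out) 0.7 z 59.6 w 22.4 [-3.139  0.007 -0.071] [-1.3 10.5  7.9]
t 15.77 lever 0.598 r 113.3 push 9.7 radial(out) -0.6 z 59.6 w 22.9 [-3.139  0.009 -0.068] [-0.2  9.7  7.5]
t 15.85 lever 0.615 r 113.2 push 8.6 radial(out) 0.0 z 59.6 w 22.7 [-3.141  0.011 -0.065] [-0.9  8.5  7.2]
[0.02, 0.13, 0.02]
[0.03, 0.12, -0.0]
[0.03, 0.12, -0.0]
[0.04, 0.12, -0.0]
```

```bash
python3 -m crank '[[[0.03,0.2,-0.01,-0.05,0,0]]]' >/dev/null; python3 lv.py; python3 -m crank '[[[0.03,0.2,-0.01,-0.05,0,0]]]' >/dev/null; python3 lv.py;python3 -m crank '[[[0.04,0.18,-0.01,-0.05,0,0]]]' >/dev/null; python3 lv.py 4 0.75
```

```text
t 15.93 lever 0.624 r 113.3 push 8.8 radial(out) 0.1 z 59.6 w 22.4 [-3.138  0.014 -0.063] [-1.   8.7  7.1]
t 16.02 lever 0.635 r 113.3 push 9.5 radial(out) 0.1 z 59.7 w 22.7 [-3.134  0.016 -0.06 ] [-1.2  9.4  6.1]
t 16.10 lever 0.645 r 113.2 push 8.9 radial(out) 2.0 z 59.7 w 22.6 [-3.132  0.019 -0.058] [-3.1  8.6  6.8]
[0.01, 0.1, 0.02]
[0.02, 0.1, -0.0]
[0.02, 0.1, -0.0]
[0.03, 0.1, -0.0]
```

```bash
python3 -m crank '[[[0.03,0.2,-0.01,-0.1,0,0]]]' >/dev/null; python3 lv.py; python3 -m crank '[[[0.04,0.2,-0.01,-0.1,0,0]]]' >/dev/null; python3 lv.py;python3 -m crank '[[[0.04,0.17,-0.01,-0.05,0,0]]]' >/dev/null; python3 lv.py 4 0.75
```

```text
t 16.18 lever 0.663 r 113.3 push 8.4 radial(out) 0.0 z 59.7 w 22.8 [-3.135  0.021 -0.056] [-1.3  8.3  5.8]
t 16.27 lever 0.681 r 113.3 push 6.9 radial(out) 0.3 z 59.7 w 22.5 [-3.138  0.023 -0.054] [-1.4  6.8  6.1]
t 16.35 lever 0.692 r 113.2 push 7.2 radial(out) 1.7 z 59.8 w 23.1 [-3.136  0.026 -0.052] [-2.9  6.8  5.9]
[0.01, 0.06, 0.03]
[0.01, 0.05, -0.0]
[0.01, 0.05, -0.0]
[0.02, 0.05, -0.0]
```

```bash
python3 -m crank '[[[0.03,0.17,-0.01,-0.07,0,0]]]' >/dev/null; python3 lv.py; python3 -m crank '[[[0.03,0.17,-0.01,-0.05,0,0]]]' >/dev/null; python3 lv.py;python3 -m crank '[[[0.03,0.15,-0.01,-0.05,0,0]]]' >/dev/null; python3 lv.py
```

```text
t 16.43 lever 0.706 r 113.3 push 6.7 radial(out) 0.5 z 59.8 w 22.5 [-3.137  0.027 -0.051] [-1.8  6.4  5. ]
t 16.52 lever 0.720 r 113.3 push 6.2 radial(out) 0.6 z 59.8 w 22.6 [-3.136  0.029 -0.049] [-1.9  6.   4.7]
t 16.60 lever 0.733 r 113.3 push 6.6 radial(out) -0.1 z 59.8 w 22.9 [-3.135  0.031 -0.047] [-1.4  6.4  4.2]
```

```bash
python3 -m crank '[[[0.03,0.16,-0.01,-0.05,0,0]]]' >/dev/null; python3 lv.py; python3 -m crank '[[[0.03,0.16,0,-0.05,0,0]]]' >/dev/null; python3 lv.py;python3 -m crank '[[[0.03,0.18,0,-0.05,0,0]]]' >/dev/null; python3 lv.py
```

```text
t 16.68 lever 0.748 r 113.3 push 6.0 radial(out) 0.1 z 59.9 w 22.7 [-3.135  0.032 -0.046] [-1.4  5.8  4. ]
t 16.77 lever 0.764 r 113.4 push 8.1 radial(out) 0.9 z 59.7 w 22.9 [-3.135  0.033 -0.045] [-2.9  7.6  7.3]
t 16.85 lever 0.772 r 113.9 push 11.3 radial(out) -0.7 z 59.4 w 23.0 [-3.132  0.036 -0.043] [-2.2 11.1  8.6]
```

Third click felt: the push jumped to 11.3 N at 0.772. I now let the arm hold its last target and look.

```bash
python3 - <<'E'
from m import *
from lv import info
for i in range(10):
    p=ctrl.get_image(("top","side","wrist")[i%3]);s=st();print(round(s["clock"],2),np.round(info(s),3),s["width"].round(1))
    if i in(6,7):
        m=mask(p["color"],"r");u=np.argwhere(m)[:,::-1];print(cv2.boundingRect(u.astype(np.int32)) if len(u) else None)
    if i==8: save(p,"w9.png",s=1.3)
    if i==7: a=p
save(a,"s9.png",(120,60,380,290),3)
E
```

```text
t 16.85 lever 0.772 r 113.9 push 11.3 radial(out) -0.7 z 59.4 w 23.0 [-3.132  0.036 -0.043] [-2.2 11.1  8.6]Traceback (most recent call last):
  File "<stdin>", line 4, in <module>
AttributeError: 'float' object has no attribute 'round'
```

```bash
python3 - <<'E'
from m import *
from lv import info
for i in range(10):
    p=ctrl.get_image(("top","side","wrist")[i%3]);s=st();print(round(s["clock"],2),np.round(info(s),3),round(s["width"],1))
    if i==8: save(p,"w9.png",s=1.3)
    if i==7: save(p,"s9.png",(120,60,380,290),3)
E
```

```text
t 16.90 lever 0.773 r 113.8 push 9.8 radial(out) -0.6 z 59.4 w 22.5 [-3.131  0.036 -0.043] [-1.9  9.6  8.4]
16.95 [  0.772 113.804   9.313   0.751] 23.1
17.0 [  0.771 113.851   8.676  -0.926] 22.8
17.05 [  0.771 113.796   9.018  -0.552] 22.3
17.1 [  0.771 113.798   9.182  -0.154] 22.4
17.15 [  0.77  113.806   8.71    0.794] 22.8
17.2 [  0.771 113.822   9.115  -0.622] 22.5
17.25 [7.71000e-01 1.13798e+02 8.97500e+00 8.60000e-02] 22.6
17.3 [  0.771 113.814   7.402   0.224] 22.2
17.35 [  0.771 113.826   8.378   0.356] 22.3
17.4 [  0.77  113.795   8.743   0.31 ] 22.7
```

View pics/s9.png

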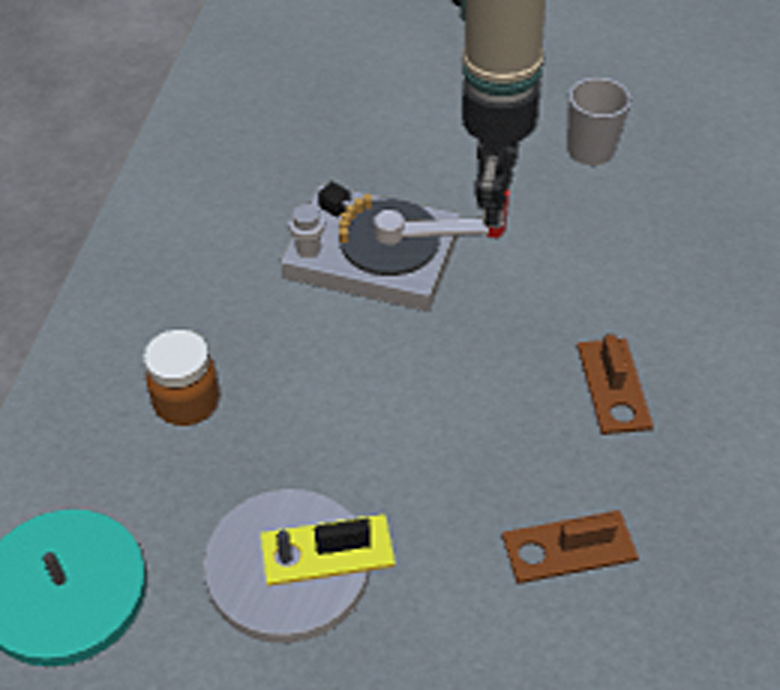

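View pics/w9.png

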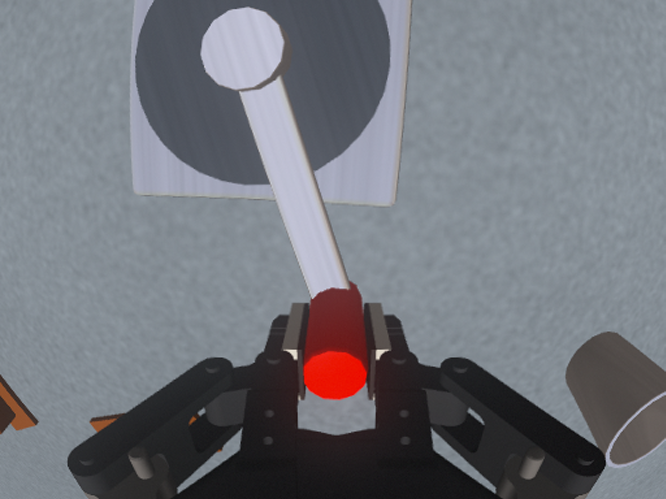

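The side view shows the tag still hung at about (220,245) and the bystanders untouched. The wrist view shows the knob firmly between the pads. The lever is steady at 0.771. I add one slight nudge for margin, check that it holds, and hand in.

```bash
python3 -m crank '[[[0.03,0.24,0,-0.05,0,0]]]' >/dev/null; python3 lv.py; python3 - <<'E'
from m import *
from lv import info
for i in range(12):
    p=ctrl.get_image("side");s=st()
    if i%3==2: print(round(s["clock"],2),np.round(info(s),3),round(s["width"],1))
a=info(s)[0]
if .755<a<.82: print("finish",ctrl.finish_job())
E
```

```text
t 17.48 lever 0.782 r 114.0 push 12.9 radial(out) -1.7 z 59.2 w 22.7 [-3.127  0.038 -0.04 ] [-1.8 12.9 12.2]
t 17.48 lever 0.782 r 114.0 push 12.9 radial(out) -1.7 z 59.2 w 22.7 [-3.127  0.038 -0.04 ] [-1.8 12.9 12.2]
17.63 [  0.79  113.905  10.005  -2.241] 22.7
17.78 [  0.789 113.904  10.507  -2.444] 22.3
17.93 [  0.789 113.905  10.576  -1.484] 22.4
18.08 [  0.789 113.9     9.997  -2.539] 22.6
the job is handed in; nothing more can be done
finish None
```

Both parts of the job are done and handed in at about 18 s; no verdict came back.

- **Tag:** The yellow tag hangs on the grey post with the pin through its eye, and I let go of it. Depth put its top face at 26 mm with no measurable tilt, so it lies flat on the 20 mm base. A later side picture still showed it hung.
- **Lever:** I felt clicks at about 0.25, 0.5 and 0.75 rad, each as a jump in push from about 6 N to 10–11 N. I handed in while holding the knob at 0.789 rad, past the third click and well short of the fourth at 1.0. It held steady for about 0.5 s at roughly 10 N.
- **Bystanders:** The jar and cup still stood in place in the last pictures. The bottle was outside that last crop, but the arm was never near it at low height.

**What differed:** The lever angle comes from the gripper's position about the measured pivot, so it is good to about 0.01–0.02 rad. The radius I measured at the knob was about 114 mm instead of 115 mm. While pushing, the tool leaned by up to about 0.04 rad and carried up to about 12 N of vertical load, well below the limits. No check failed.

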